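# Pack the repair kit into its carton

### The arm

A 6-joint arm with a two-finger parallel gripper is mounted at the origin on a cart in front of the work surface, level with it; the furniture and walls round the work are solid. World frame = base frame: x ahead of the robot, y to its left, z up, the work surface at z = 0. Lengths are in m, angles in rad, forces in N, time in s.
With the tool pointing down it reaches from about 0.35 to 0.975 m from the base axis. Payload 4.9 kg.
Tool frame: the origin (TCP) lies between the finger pads; the fingertips stand 25 mm ahead of it and the grasp point (between the pads) lies 6 mm ahead of it (ctrl.tip_reach is the distance from the TCP to the fingertips, in m); z points along the fingers, y is the direction in which the jaws open and shut (so a half turn about z gives the same grasp; the last joint's range is limited). The gripper opens to 85 mm and grips with 20 to 120 N. Pads are 22 mm wide; open, the fingers measure 114 mm over their backs; the gripper's body (76 mm by 85 mm) begins 54 mm behind the grasp point. The pads swing forward as they close: fully open they stand 13 mm farther back than shut.
Start: joints at [1.047, 0.053, 1.613, -0, 1.476, -0.119], TCP at [0.246, 0.574, 0.256] pointing down, gripper open.
Joint ranges: [-3.01, 3.01], [-1.01, 2.22], [0.06, 2.58], [-1.02, 4.17], [0.09, 2.62], [-3.14, 3.14]. Speed limits (rad/s): [2.57, 2.57, 3.14, 3.14, 3.14, 3.14].

### API

Orientations are given as a rotation vector (axis times angle).
In Python, from station import get_obs, get_image, camera_params, order, ctrl gives the robot as it stands.
- The arm moves only by the tool move_arm, never from a script. Its argument "deltas" is one flat list of numbers, 5 for each row, row after row: the opening, from -1 (shut) to 1 (fully open), so that 0 is half open, then the shift along the tool's x, y, z in m, then the turn about the tool's z in degrees. In form: [fingers, tx, ty, tz, turn, fingers, tx, ty, tz, turn, ...]. A call has 1 to 10 rows; each row is the pose to reach, as a shift and turn from the pose measured when the call began, along the tool's axes at that moment; what a row does not reach only later rows make up. A row lasts 1/10 s, in which the tool goes at most 50 mm and 8.59 degrees, less where a joint would pass 70% of its speed; a pose out of reach is approached as far as the arm can. A call with a gripper value outside its range is refused whole. The fingers move at their own pace and stop on an object; "force" is the grip in N (left out, the last holds). Time passes only in rows, so rows that repeat a pose let the fingers close. It gives the time, the measured TCP pose, the force and the opening at its end, in the units of the state.
- get_obs(): the state, without advancing time (a new reading comes with each control period).
- get_image(name): name is "scene" or "side" or "wrist"; returns the picture (420x560x3 uint8, red, green, blue); there is no depth.
- camera_params(name): a dict with "camera_matrix" (3x3 intrinsics, pixels), "k1" (the pictures are not rectified: a ray, as slopes to the right and down, at radius r is drawn at 1 + k1 r^2 times it, then the intrinsics apply), "extrinsics" (4x4, takes a point from camera to world coordinates); the wrist camera has in their place "tool_from_camera" (4x4, takes a point from camera to tool coordinates, whose origin is the TCP and whose axes are the flange's). Camera axes: x right, y up, looking along -z (the intrinsics and any distortion apply to the point x, -y, -z); pixel columns grow to the right and rows downward; lengths in m; the calibration is good to about 2 mm. A picture is of the moment at which its call begins: read the wrist's pose just before it. camera_params takes no time and is no camera call.
- order.finish_job(): hands the job in, once; it reports no verdict.
The state is a dict: "t": time; "q": joint angles; "dq": joint speeds; "effort": joint torques, N m; "tool_pos": TCP position; "tool_rot": TCP orientation; "contact_force": force on the tool from outside, world axes, zero at the start; "wrist_torque": the same for the moment, N m; "opening": finger opening in m.
Only numpy, scipy, OpenCV 4.12 (cv2) and the standard library are available. Lean on these libraries where they do the work, as an engineer would, in place of code of your own. Each camera call takes 0.05 s, during which the arm holds its last target. There are 200 camera calls.

### The job

Finish packing the repair kit: put the wooden block that stands on edge near the front of the bench, and the slim glue bottle, into the open cardboard carton, beside the jar that already stands in it, so that all three fit in at once. The block shall stand on its long narrow edge as it does now, and the bottle and jar upright, all on the carton's floor; do not knock the jar over.

Things in the scene. Friction and masses are not known exactly. Their poses are not given: they have to be found in the camera images.
- carton: Shallow, square, open cardboard carton, fixed to the bench, with its flaps folded down outside. Inside 148 x 148 mm, walls and floor 4 mm thick, 30 mm high in all; the flaps reach about 7 mm beyond the walls at the foot. Origin: centre of its underside, on the bench; x and y run parallel to its walls, z up. It may be turned by any angle.
- jar: White round screw jar, 68 mm across, 99 mm high, already standing in the carton in the corner towards the carton's -x and -y, 3 to 9 mm from these two walls. Origin: centre of its underside, z up.
- block_center (a point): Centre of the plain wooden block, 90 mm long, 35 mm thick, 55 mm high as it stands on its long narrow edge (120 g). The point's x axis runs level along the 90 mm length, its y axis level across the 35 mm thickness, its z axis points up. It stands on the bench at the left or right of the carton, in the front half of the bench (another wooden block, lying at the back wall, belongs to the room).
- bottle: Slim small glue bottle, the slimmest bottle here: 39 mm across, 110 mm high, white body with a narrower cap on top; the body is cylindrical from about 3 mm to 60 mm height, then a shoulder narrows to the cap at 84 mm. Origin: centre of its underside, z up. It stands on the bench on the other side of the carton from the block.
Not all that is in view belongs to the job. Leave any turquoise look-alike of the part that bears block_center alone.

How it is judged:
By the outcome, as a careful person would: the job done as asked, in the order asked, and still so for the second after the job is handed in, with the robot touching nothing.
It also fails if it takes over 61 s, if anything falls off the work surface, if the arm or the gripper's body presses on something with over 40 N, if the wrist force passes 120 N, or if a joint passes its speed limit or range.

## Working session

There is one attempt and no reset: what is moved stays moved. The work goes in short steps, Python scripts to look and compute and a tool call to move; the robot and the scene stay as the last step left them, time stands still between calls to the robot, and variables do not carry over. Pictures are saved under pics/ and viewed, about 8 in all and at most 12, crops included, and the job is handed in when it is done.

Besides the shell and the picture viewer there is one more tool, called by a JSON object that holds its "fn" and its "kwargs". move_arm: Moves the arm, as the interface text tells. Its arguments: {"type":"object","properties":{"deltas":{"type":"array"},"force":{"type":"number"}},"required":["deltas"]}

```bash
mkdir -p pics; ls
cat > h.py <<'E'
import numpy as np,cv2
from scipy.spatial.transform import Rotation as R
from station import get_obs,get_image,camera_params,order,ctrl
def ext(n,obs=None):
    p=camera_params(n)
    if n!="wrist": return p,np.array(p["extrinsics"])
    T=np.eye(4);T[:3,:3]=R.from_rotvec(obs["tool_rot"]).as_matrix();T[:3,3]=obs["tool_pos"]
    return p,T@np.array(p["tool_from_camera"])
def proj(n,P,obs=None):
    p,E=ext(n,obs);c=(np.c_[np.atleast_2d(P),np.ones(len(np.atleast_2d(P)))]@np.linalg.inv(E).T)[:,:3]
    s=np.c_[c[:,0]/-c[:,2],-c[:,1]/-c[:,2]];s=s*(1+p["k1"]*(s**2).sum(1,keepdims=True))
    K=np.array(p["camera_matrix"]);return s@K[:2,:2].T+K[:2,2]
def unproj(n,uv,z,obs=None):
    p,E=ext(n,obs);K=np.array(p["camera_matrix"]);uv=np.atleast_2d(uv).astype(float)
    d=(uv-K[:2,2])@np.linalg.inv(K[:2,:2]).T;s=d.copy()
    for _ in range(30): s=d/(1+p["k1"]*(s**2).sum(1,keepdims=True))
    r=np.c_[s[:,0],-s[:,1],-np.ones(len(s))]@E[:3,:3].T;o=E[:3,3]
    return o+r*((z-o[2])/r[:,2])[:,None]
def save(im,f,crop=None,k=1):
    if crop: a,b,c,d=crop;im=im[b:d,a:c]
    cv2.imwrite(f,cv2.resize(im[:,:,::-1],None,fx=k,fy=k,interpolation=cv2.INTER_CUBIC))
E
python3 - <<'E'
from h import *
o=get_obs();print(o)
for n in("scene","side"):
    im=get_image(n);np.save(n+".npy",im);print(n,camera_params(n))
a=np.load("scene.npy");save(a,"pics/a.png",k=1.42)
save(np.load("side.npy"),"pics/b.png",k=1.42)
E
```

```text
pics
{'t': 0.0, 'q': array([ 1.04699725e+00,  5.33609622e-02,  1.61430719e+00, -1.81973080e-05,
        1.47600117e+00, -1.19011892e-01]), 'dq': array([-0.00146723,  0.000322  , -0.00014056,  0.00026015, -0.00052853,
        0.00085151]), 'effort': array([ 7.45425841e-04, -3.93694282e+01, -3.70168483e+01, -5.82391181e-05,
        7.17189949e-03, -4.85005827e-06]), 'tool_pos': array([0.24585899, 0.57398266, 0.25505255]), 'tool_rot': array([-0.63137472, -3.07684046,  0.00310333]), 'contact_force': array([ 0.05912179, -0.13894274, -0.03815682]), 'wrist_torque': array([-0.03123683,  0.02093386, -0.00244786]), 'opening': 0.08550361153091716}
scene {'camera_matrix': array([[390.97424834,   0.        , 290.21674069],
       [  0.        , 390.97424834, 214.23928745],
       [  0.        ,   0.        ,   1.        ]]), 'k1': -0.0538752016824873, 'extrinsics': array([[ 0.73314268,  0.37025773, -0.57044809,  0.025994  ],
       [-0.67993563,  0.38209628, -0.62585139, -0.56008328],
       [-0.01376022,  0.84670635,  0.53188252,  0.58370507],
       [ 0.        ,  0.        ,  0.        ,  1.        ]])}
side {'camera_matrix': array([[502.52762439,   0.        , 283.62826958],
       [  0.        , 502.52762439, 214.46255882],
       [  0.        ,   0.        ,   1.        ]]), 'k1': -0.00034449339556856984, 'extrinsics': array([[ 0.88338341,  0.17846566, -0.43334024, -0.02998265],
       [-0.46862109,  0.32593046, -0.82107467, -1.1271422 ],
       [-0.00529485,  0.92839611,  0.37155433,  0.56296766],
       [ 0.        ,  0.        ,  0.        ,  1.        ]])}
```

View pics/a.png

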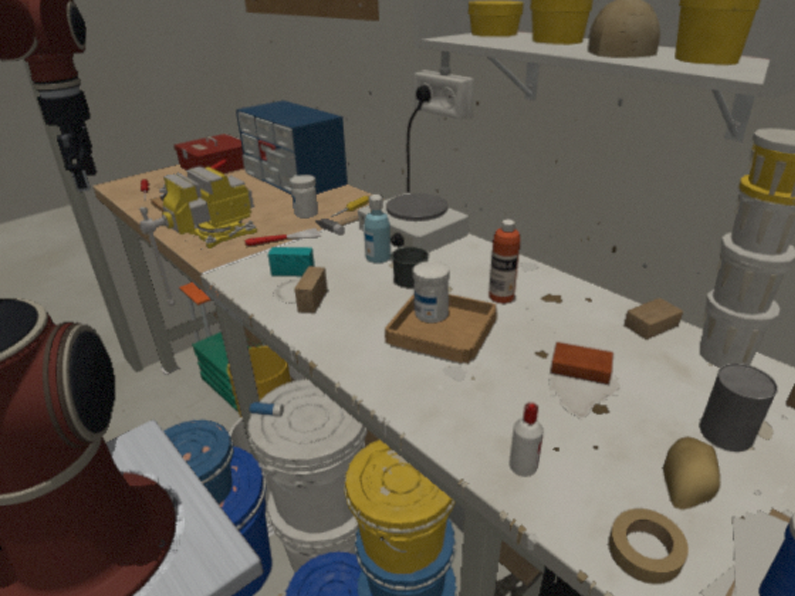

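View pics/b.png

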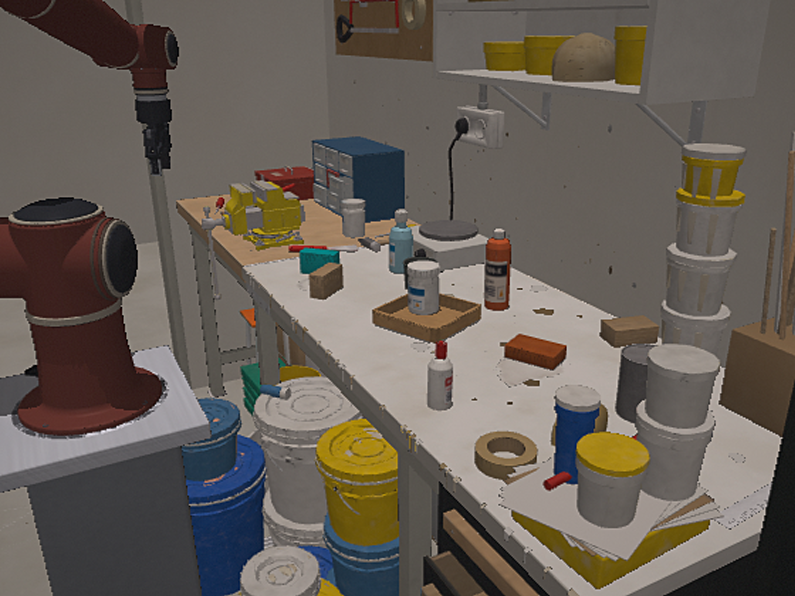

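Candidates in the scene picture (in the viewed, 1.42x pixels):
- **Block:** the plain wooden block at (312,288) in the front half, left of the carton, fits. The turquoise one at (290,261) is the look-alike, and the one at (653,317) lies at the back wall.
- **Bottle:** the white one with a red cap at (526,440) is slim, small and right of the carton, so it fits. The orange (505,262) and light-blue (377,230) bottles are larger.

I'll confirm these in enlarged crops.

Run:
```python
from h import *
a=np.load("scene.npy");b=np.load("side.npy")
c1=cv2.resize(a[165:265,185:385],None,fx=4,fy=4,interpolation=cv2.INTER_CUBIC)  # 800x400
cv2.imwrite("pics/c.png",c1[:,:,::-1])
t1=cv2.resize(b[175:245,200:360],None,fx=5,fy=5,interpolation=cv2.INTER_CUBIC) # 800x350
t2=cv2.resize(a[275:345,345:395],None,fx=3.5,fy=3.5,interpolation=cv2.INTER_CUBIC) #175x245
t3=cv2.resize(b[235:295,290:330],None,fx=4,fy=4,interpolation=cv2.INTER_CUBIC) #160x240
z=np.zeros((595,800,3),np.uint8);z[:350]=t1;z[350:595,:175]=t2;z[350:590,200:360]=t3
cv2.imwrite("pics/d.png",z[:,:,::-1])
```

```text
(no output)
```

View pics/c.png

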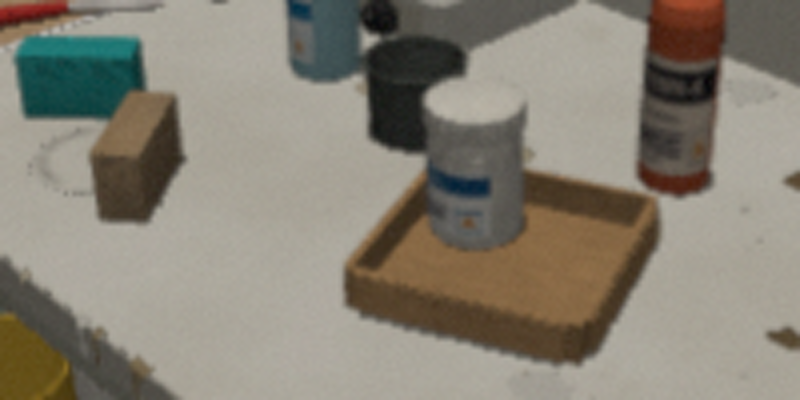

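View pics/d.png

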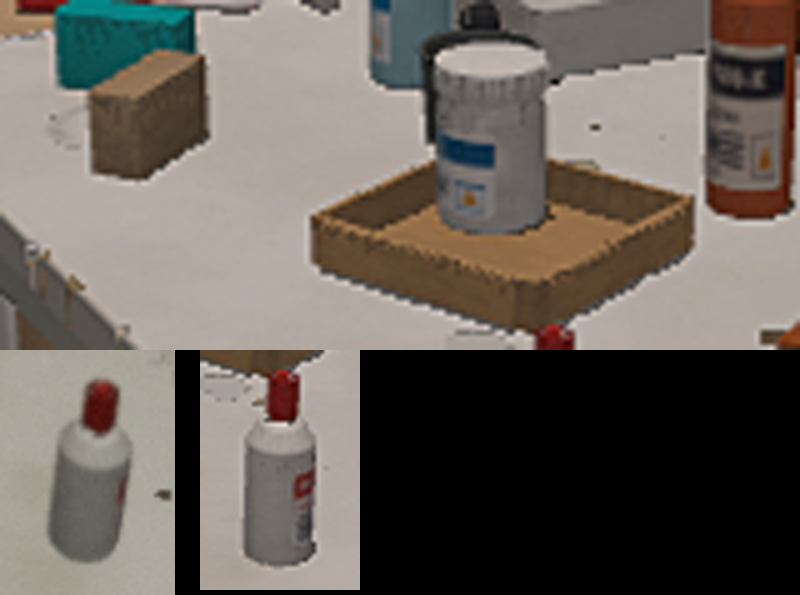

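The crops confirm the plain wooden block, left of the carton and clear of the turquoise one, and the red-capped slim bottle. The pixels below are read from these crops.

Run:
```python
from h import *
from scipy.optimize import least_squares
S=lambda x,k,o:((np.array(x,float)+.5)/k-.5+np.array(o))
cs=lambda x:S(x,4,(185,165)); ds=lambda x:S(x,5,(200,175))
def rect(L,W,z,obsv,x0):
    c=np.array([[-L,-W],[-L,W],[L,W],[L,-W]])/2
    def f(p):
        r=[]
        for n,i,uv in obsv:
            ca,sa=np.cos(p[2]),np.sin(p[2]);q=c[i]
            r.append(proj(n,[p[0]+ca*q[0]-sa*q[1],p[1]+sa*q[0]+ca*q[1],z])[0]-uv)
        return np.ravel(r)
    s=least_squares(f,x0);print(s.x,np.degrees(s.x[2]),np.round(f(s.x),1));return s.x
for nm,f,p in(("scene",cs,[(347,268),(580,328),(658,200)]),("side",ds,[(312,215),(540,283),(693,198)])):
    print("carton",nm,unproj(nm,f(p),.03)[:,:2].round(3).tolist())
for nm,f,p in(("scene",cs,[(93,153),(137,160),(178,95),(130,91)]),("side",ds,[(92,93),(137,107),(206,62),(165,52)])):
    print("block",nm,unproj(nm,f(p),.055)[:,:2].round(3).tolist())
print("jar",unproj("scene",cs((475,102)),.103),unproj("side",ds((492,60)),.103))
print("bot scene",unproj("scene",S((101,35),3.5,(345,275)),.110),unproj("scene",S((84,192),3.5,(345,275)),.0))
print("bot side",unproj("side",S((84,25),4,(290,235)),.110),unproj("side",S((80,206),4,(290,235)),.0))
o=get_obs();print(R.from_rotvec(o["tool_rot"]).as_matrix().round(3),camera_params("wrist"))
```

```text
carton scene [[0.531, 0.064], [0.589, -0.078], [0.731, -0.019]]
carton side [[0.527, 0.059], [0.591, -0.084], [0.729, -0.022]]
block scene [[0.473, 0.258], [0.489, 0.23], [0.562, 0.286], [0.541, 0.315]]
block side [[0.469, 0.246], [0.483, 0.209], [0.553, 0.266], [0.538, 0.297]]
jar [[0.64473226 0.06722939 0.103     ]] [[0.64295179 0.05892512 0.103     ]]
bot scene [[ 0.48068283 -0.27686671  0.11      ]] [[ 0.4779617  -0.28154827  0.        ]]
bot side [[ 0.47767124 -0.28851163  0.11      ]] [[ 0.4764533  -0.28936852  0.        ]]
[[-0.919  0.394 -0.001]
 [ 0.394  0.919 -0.002]
 [ 0.    -0.002 -1.   ]] {'camera_matrix': array([[326.75512902,   0.        , 278.46928824],
       [  0.        , 326.75512902, 205.43182499],
       [  0.        ,   0.        ,   1.        ]]), 'k1': -0.002594638372540047, 'tool_from_camera': array([[-5.63883597e-04,  9.44817759e-01,  3.27595916e-01,
         8.34537845e-02],
       [ 9.99999832e-01,  5.75605191e-04,  6.11774903e-05,
         1.83652317e-04],
       [-1.30764331e-04,  3.27595896e-01, -9.44817925e-01,
        -1.17619186e-01],
       [ 0.00000000e+00,  0.00000000e+00,  0.00000000e+00,
         1.00000000e+00]])}
```

{"fn": "move_arm", "kwargs": {"deltas": [1,-0.36,-0.185,0,-63,1,-0.36,-0.185,0,-63,1,-0.36,-0.185,0,-63,1,-0.36,-0.185,0,-63,1,-0.36,-0.185,0,-63,1,-0.36,-0.185,0,-63,1,-0.36,-0.185,0,-63,1,-0.36,-0.185,0,-63,1,-0.36,-0.185,0,-63,1,-0.36,-0.185,0,-63]}}

```text
t: 1.1
tool_pos: [0.5056, 0.2593, 0.2548]
tool_rot: [1.061, -2.954, 0.003]
contact_force: [-0.5, 0.5, -0.2]
opening: 0.0852
```

Run:
```python
from h import *
import pickle
o=get_obs();im=get_image("wrist");np.save("w1.npy",im);pickle.dump(o,open("w1.pkl","wb"))
save(im,"pics/e.png",k=1.42);print(o["t"],o["tool_pos"],R.from_rotvec(o["tool_rot"]).as_matrix().round(3),o["q"],o["dq"].round(3))
print(proj("wrist",[[.515,.26,.055],[.515,.26,0]],o))
```

```text
1.1 [0.50561997 0.2592851  0.25480102] [[-0.771 -0.636 -0.001]
 [-0.636  0.771 -0.003]
 [ 0.003 -0.001 -1.   ]] [ 0.34383642 -0.0796042   1.74645076 -0.00211737  1.47699762 -1.91649988] [ 0.061 -0.012  0.012  0.036  0.016  0.036]
[[274.32466217 188.69619086]
 [274.99483223 175.7162732 ]]
```

View pics/e.png

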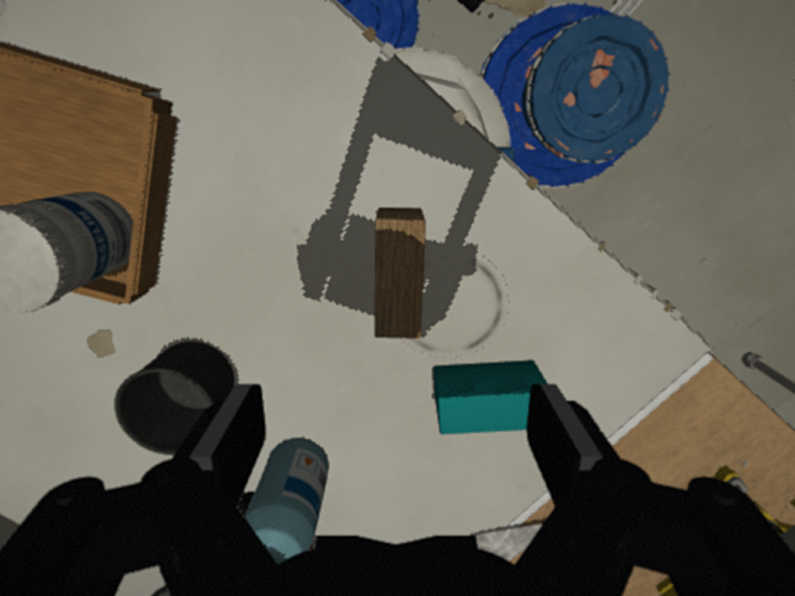

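The wrist view shows the block's top face, corners at about (377,219), (424,219), (423,338) and (375,337). The teal look-alike is at (490,400), clear of the block.

Run:
```python
from h import *
import pickle
o=pickle.load(open("w1.pkl","rb"))
p=(np.array([(377,219),(424,219),(423,338),(375,337)])+.5)/1.42-.5
w=unproj("wrist",p,.055,o)[:,:2];print(w.round(4),np.linalg.norm(np.diff(w,axis=0),axis=1))
c=w.mean(0);d=w[0]+w[1]-w[2]-w[3];print(c,np.degrees(np.arctan2(-d[1],-d[0])))
o=get_obs();M=R.from_rotvec(o["tool_rot"]).as_matrix();print(M.T@(np.r_[c,.056]-o["tool_pos"]),np.degrees(np.arctan2(M[1,1],M[0,1])),o["tool_pos"],ctrl.tip_reach)
```

```text
[[0.4934 0.231 ]
 [0.4729 0.256 ]
 [0.5412 0.3136]
 [0.5635 0.2854]] [0.03227791 0.08943889 0.03596222]
[0.51775674 0.27149374] 38.96304221921091
[-1.75830891e-02 -1.88955946e-04  1.98733596e-01] 129.61714099039202 [0.50452606 0.26078611 0.25478264] 0.025
```

{"fn": "move_arm", "kwargs": {"deltas": [1,-0.0175,0,0.05,0.6,1,-0.0175,0,0.1,0.6,1,-0.0175,0,0.14,0.6,1,-0.0175,0,0.17,0.6,1,-0.0175,0,0.19,0.6,1,-0.0175,0,0.199,0.6,1,-0.0175,0,0.199,0.6,1,-0.0175,0,0.199,0.6,-1,-0.0175,0,0.199,0.6,-1,-0.0175,0,0.199,0.6], "force": 40}}

```text
t: 2.15
tool_pos: [0.5186, 0.2721, 0.0574]
tool_rot: [-1.049, 2.961, -0.001]
contact_force: [0.4, -0.6, 0.1]
opening: 0.0593
```

{"fn": "move_arm", "kwargs": {"deltas": [-1,0,0,0,0,-1,0,0,0,0,-1,0,0,0,0,-1,0,0,0,0,-1,0,0,0,0,-1,0,0,0,0]}}

```text
t: 2.75
tool_pos: [0.5193, 0.2724, 0.0587]
tool_rot: [-1.049, 2.959, -0.001]
contact_force: [-1.8, 0.5, 5.6]
opening: 0.034
```

{"fn": "move_arm", "kwargs": {"deltas": [-1,0,0,-0.05,0,-1,0,0,-0.1,0,-1,0,0,-0.15,0,-1,0,-0.03,-0.19,2,-1,-0.005,-0.075,-0.23,5,-1,-0.01,-0.12,-0.24,8,-1,-0.015,-0.165,-0.24,12,-1,-0.017,-0.21,-0.24,16,-1,-0.017,-0.25,-0.24,16,-1,-0.017,-0.295,-0.24,16]}}

```text
t: 3.75
tool_pos: [0.7183, 0.0526, 0.2979]
tool_rot: [-0.627, 3.078, 0.0]
contact_force: [0.3, 0.5, -0.4]
opening: 0.0348
```

Run:
```python
from h import *
import pickle
get_image("wrist");get_image("wrist");o=get_obs();im=get_image("wrist");np.save("w2.npy",im);pickle.dump(o,open("w2.pkl","wb"))
save(im,"pics/f.png",k=1.42);print(o["t"],o["tool_pos"],R.from_rotvec(o["tool_rot"]).as_matrix().round(3),o["q"],o["opening"],abs(o["dq"]).max())
```

```text
3.85 [0.71959014 0.04893246 0.29668229] [[-0.923 -0.386  0.   ]
 [-0.386  0.923 -0.002]
 [ 0.001 -0.002 -1.   ]] [-3.44851831e-02  2.56273111e-01  1.32041636e+00 -1.91106198e-03
  1.56463954e+00 -2.00138254e+00] 0.03406782805581132 0.06024821747627761
```

View pics/f.png

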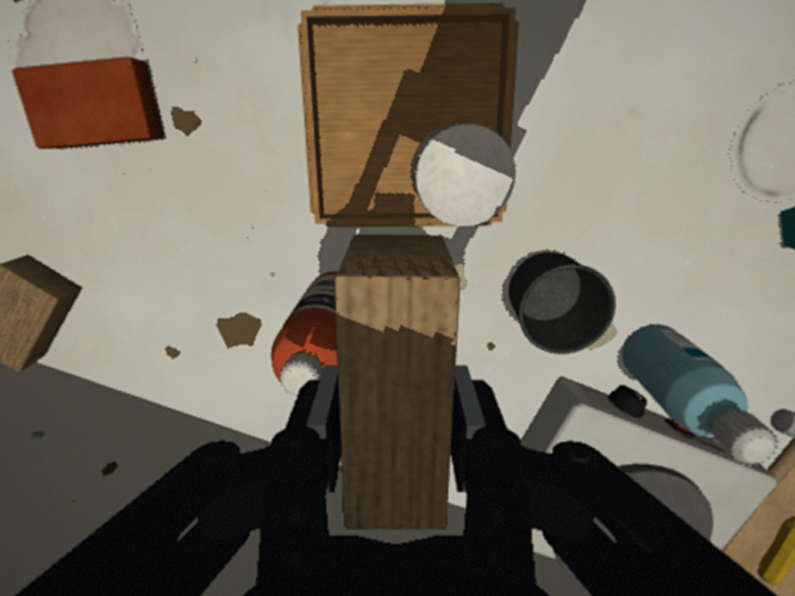

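The wrist view shows the whole carton, from about (302,10) to (516,8) with the bottom edge at y≈222. The jar's lid is at (464,175), and the block sits square in the jaws. I'll enlarge the carton.

Run:
```python
from h import *
save(np.load("w2.npy"),"pics/g.png",(205,0,375,165),3.6)
```

```text
(no output)
```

View pics/g.png

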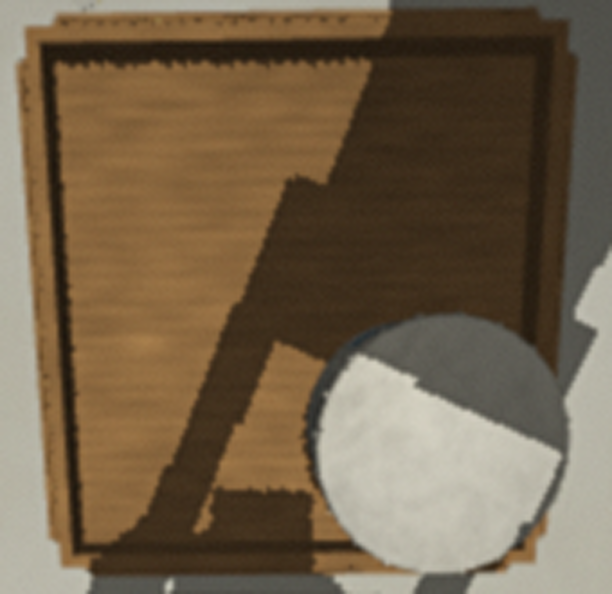

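Run:
```python
from h import *
import pickle
from scipy.optimize import least_squares
o=pickle.load(open("w2.pkl","rb"))
S=lambda x:(np.array(x,float)+.5)/3.6-.5+np.array([205,0])
# carton frame: x = tool +x dir (image up), y = away from the jar (image left)
pts=[(.074,.074,.03,40,42),(.074,-.074,.03,552,38),(-.074,.074,.03,70,556),(.074,.074,.004,54,62),(.074,-.074,.004,535,55),(-.074,.074,.004,82,543)]
W=lambda p,x,y,z:[p[0]+np.cos(p[2])*x-np.sin(p[2])*y,p[1]+np.sin(p[2])*x+np.cos(p[2])*y,z]
f=lambda p:np.ravel([proj("wrist",W(p,*q[:3]),o)[0]-S(q[3:]) for q in pts])
s=least_squares(f,[.63,.02,np.radians(203)]);p=s.x;print("carton",p,np.degrees(p[2]),f(p).round(1))
inv=lambda P:np.array([[np.cos(p[2]),np.sin(p[2])],[-np.sin(p[2]),np.cos(p[2])]])@(np.array(P)[:2]-p[:2])
for q in [(442,443),(316,443),(568,443),(442,313),(442,573)]: print("jar",inv(unproj("wrist",S(q),.103,o)[0]).round(4))
# block in grip: top face corners in f.png, top z
blk=(np.array([(337,276),(458,277),(445,528),(344,528)])+.5)/1.42-.5
zt=o["tool_pos"][2]-.0037
w=unproj("wrist",blk,zt,o);M=R.from_rotvec(o["tool_rot"]).as_matrix();print("block in tool",((w-o["tool_pos"])@M).round(4))
np.save("carton.npy",p)
n=get_obs();M=R.from_rotvec(n["tool_rot"]).as_matrix()
for t in [(.02,.051),(.024,.052)]:
    print(t,M.T@(np.r_[W(p,*t,0)[:2],.2]-n["tool_pos"]),"yaw y",np.degrees(np.arctan2(M[1,1],M[0,1])),"want",np.degrees(p[2])-90)
```

```text
carton [0.63395677 0.02180719 3.54599927] 203.1707922586241 [-0.5  0.1  0.6 -0.3  0.1 -0.1 -0.1  0.  -0.1  0.6  0.1 -0.2]
jar [-0.0328 -0.036 ]
jar [-0.0325 -0.0036]
jar [-0.033  -0.0685]
jar [-0.0013 -0.0348]
jar [-0.0665 -0.0374]
block in tool [[ 0.0461 -0.0166  0.0038]
 [ 0.0459  0.0165  0.0037]
 [-0.0424  0.016   0.0036]
 [-0.0425 -0.018   0.0037]]
(0.02, 0.051) [ 0.10890782 -0.0456446   0.097045  ] yaw y 112.80639581014728 want 113.17079225862409
(0.024, 0.052) [ 0.11290138 -0.04667002  0.09704739] yaw y 112.80639581014728 want 113.17079225862409
```

{"fn": "move_arm", "kwargs": {"deltas": [-1,0.04,-0.02,0,-0.4,-1,0.08,-0.035,0,-0.4,-1,0.105,-0.0465,0.02,-0.4,-1,0.111,-0.0465,0.06,-0.4,-1,0.111,-0.0465,0.1,-0.4,-1,0.111,-0.0465,0.14,-0.4,-1,0.111,-0.0465,0.17,-0.4,-1,0.111,-0.0465,0.177,-0.4,-1,0.111,-0.0465,0.177,-0.4,-1,0.111,-0.0465,0.177,-0.4]}}

```text
t: 4.9
tool_pos: [0.6351, -0.0342, 0.1223]
tool_rot: [-0.632, 3.075, -0.002]
contact_force: [0.9, -0.1, -0.3]
opening: 0.0344
```

```bash
cat > where.py <<'E'
from h import *
import sys
p=np.load("carton.npy");o=get_obs();M=R.from_rotvec(o["tool_rot"]).as_matrix()
c,s=np.cos(p[2]),np.sin(p[2]);Q=np.array([[c,s],[-s,c]])
print("t",o["t"],"tcp in carton",(Q@(o["tool_pos"][:2]-p[:2])).round(4),"z",o["tool_pos"][2].round(4),"yaw",np.degrees(np.arctan2(M[1,1],M[0,1])),"open",o["opening"],o["contact_force"].round(1))
t=np.array(eval(sys.argv[1]));print("to go, tool axes",(M.T@(np.r_[p[:2]+Q.T@t[:2],t[2]]-o["tool_pos"])).round(4))
E
python3 where.py "(.022,.052,.0635)"
```

```text
t 4.9 tcp in carton [0.021 0.052] z 0.1223 yaw 113.24130946281046 open 0.03435971779394579 [ 0.9 -0.1 -0.3]
to go, tool axes [0.0011 0.     0.0588]
```

{"fn": "move_arm", "kwargs": {"deltas": [-1,0.001,0,0.025,0,-1,0.001,0,0.045,0,-1,0.001,0,0.055,0,-1,0.001,0,0.0585,0,-1,0.001,0,0.0585,0,-1,0.001,0,0.0585,0,-1,0.001,0,0.0585,0]}}

```text
t: 5.6
tool_pos: [0.6352, -0.0348, 0.0652]
tool_rot: [-0.632, 3.073, -0.003]
contact_force: [-0.0, 0.1, -0.6]
opening: 0.0343
```

```bash
python3 where.py "(.022,.052,.0625)"
```

```text
t 5.6 tcp in carton [0.0211 0.0526] z 0.0652 yaw 113.24086905663775 open 0.03430447762622944 [-0.   0.1 -0.6]
to go, tool axes [0.0009 0.0006 0.0027]
```

{"fn": "move_arm", "kwargs": {"deltas": [-1,0,0,0.0015,0,-1,0,0,0.003,0,-1,0,0,0.0035,0,-1,0,0,0.0035,0]}}

```text
t: 6.0
tool_pos: [0.6359, -0.0349, 0.0627]
tool_rot: [-0.632, 3.072, -0.004]
contact_force: [-0.2, 1.0, 4.6]
opening: 0.0341
```

Contact is at 4.6 N at the expected height, so I release and rise.

{"fn": "move_arm", "kwargs": {"deltas": [1,0,0,0,0,1,0,0,0,0,1,0,0,0,0,1,0,0,0,0,1,0,0,-0.03,0,1,0,0,-0.07,0,1,0,0,-0.11,0,1,0,0,-0.15,0,1,0,0,-0.19,0,1,0,0,-0.2,0]}}

```text
t: 7.0
tool_pos: [0.6369, -0.035, 0.2694]
tool_rot: [-0.63, 3.063, -0.009]
contact_force: [0.1, -0.2, 0.5]
opening: 0.0856
```

Run:
```python
from h import *
o=get_obs();M=R.from_rotvec(o["tool_rot"]).as_matrix()
print(M.T@(np.r_[.50,-.284,.26]-o["tool_pos"]),o["tool_pos"],o["q"],o["opening"])
```

```text
[ 0.22417025 -0.17467074  0.00792273] [ 0.63688702 -0.03500363  0.26936417] [-1.71439073e-01  6.59125668e-02  1.57740859e+00 -1.46900495e-04
  1.48225852e+00 -2.14798158e+00] 0.08562881071707724
```

{"fn": "move_arm", "kwargs": {"deltas": [1,0.035,-0.03,0,0,1,0.07,-0.055,0,0,1,0.105,-0.08,0,0,1,0.14,-0.11,0,0,1,0.175,-0.135,0,0,1,0.21,-0.165,0,0,1,0.224,-0.175,0,0,1,0.224,-0.175,0,0,1,0.224,-0.175,0,0]}}

```text
t: 7.9
tool_pos: [0.4999, -0.284, 0.267]
tool_rot: [-0.629, 3.063, -0.007]
contact_force: [-0.9, 0.6, 0.7]
opening: 0.0853
```

Run:
```python
from h import *
import pickle
o=get_obs();im=get_image("wrist");np.save("w3.npy",im);pickle.dump(o,open("w3.pkl","wb"))
save(im,"pics/h.png",k=1.42);print(o["t"],o["tool_pos"],R.from_rotvec(o["tool_rot"]).as_matrix().round(3),o["q"])
print(proj("wrist",[[.478,-.284,.11],[.478,-.284,0]],o)*1.42)
```

```text
7.9 [ 0.49991599 -0.28395037  0.26696495] [[-0.919 -0.394  0.015]
 [-0.394  0.919 -0.002]
 [-0.013 -0.007 -1.   ]] [-0.64943671 -0.08054466  1.72709078  0.00778338  1.48224162 -2.62589752]
[[412.75938345 238.88129378]
 [409.15357681 207.87005775]]
```

View pics/h.png

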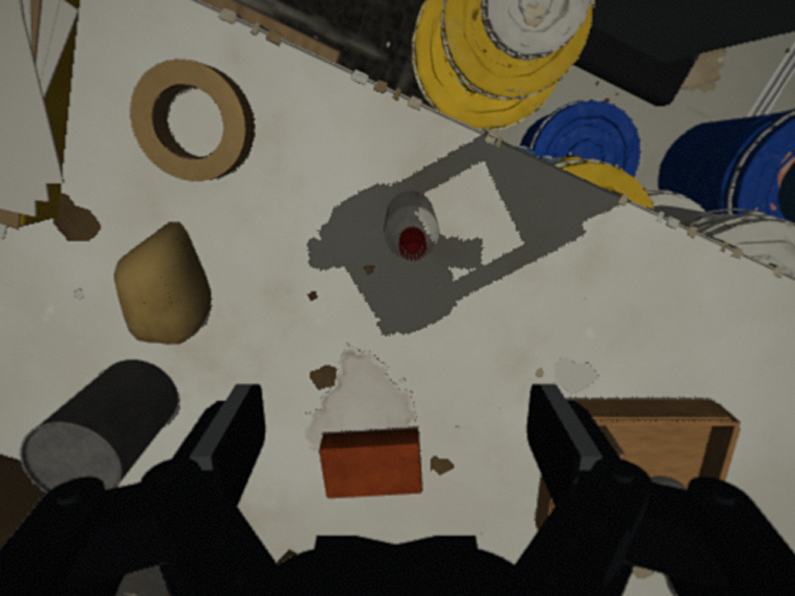

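The wrist view shows the bottle upright, with its red cap top at (412,243) and its body spanning x 384–440. Nothing stands near it.

Run:
```python
from h import *
import pickle
o=pickle.load(open("w3.pkl","rb"));S=lambda x:(np.array(x,float)+.5)/1.42-.5
print(unproj("wrist",S([(412,244)]),.11,o),unproj("wrist",S([(384,222),(440,222)]),.058,o).mean(0))
print(unproj("wrist",S([(411,191)]),.003,o))
n=get_obs();M=R.from_rotvec(n["tool_rot"]).as_matrix();c=unproj("wrist",S([(412,244)]),.11,o)[0]
print(M.T@(np.r_[c[:2],.066]-n["tool_pos"]),n["tool_pos"])
```

```text
[[ 0.48099973 -0.28331108  0.11      ]] [ 0.4777231  -0.28334542  0.058     ]
[[ 0.46442178 -0.28859314  0.003     ]]
[0.020327   0.00927948 0.20086458] [ 0.50029532 -0.28345414  0.26718036]
```

{"fn": "move_arm", "kwargs": {"deltas": [1,0.02,0.0093,0.01,0,1,0.02,0.0093,0.05,0,1,0.02,0.0093,0.09,0,1,0.02,0.0093,0.13,0,1,0.02,0.0093,0.165,0,1,0.02,0.0093,0.19,0,1,0.02,0.0093,0.198,0,1,0.02,0.0093,0.198,0,1,0.02,0.0093,0.198,0], "force": 30}}

```text
t: 8.85
tool_pos: [0.4824, -0.2834, 0.0704]
tool_rot: [-0.632, 3.061, -0.01]
contact_force: [0.7, -0.2, 0.1]
opening: 0.0853
```

Run:
```python
from h import *
n=get_obs();M=R.from_rotvec(n["tool_rot"]).as_matrix()
print(M.T@(np.r_[.481,-.283,.068]-n["tool_pos"]),n["tool_pos"],n["contact_force"],M[:,2])
```

```text
[0.00120764 0.00093661 0.00236996] [ 0.48243915 -0.28337432  0.07039605] [ 0.71455189 -0.21243255  0.14018405] [ 0.01705545 -0.00317692 -0.9998495 ]
```

Position is good, so I close.

{"fn": "move_arm", "kwargs": {"deltas": [0.5,0.001,0.001,0.0025,0,0,0.001,0.001,0.0025,0,-1,0.001,0.001,0.0025,0,-1,0.001,0.001,0.0025,0,-1,0.001,0.001,0.0025,0,-1,0.001,0.001,0.0025,0,-1,0.001,0.001,0.0025,0,-1,0.001,0.001,0.0025,0], "force": 30}}

```text
t: 9.65
tool_pos: [0.4816, -0.283, 0.0688]
tool_rot: [-0.632, 3.06, -0.011]
contact_force: [-1.3, 1.4, 7.3]
opening: 0.0371
```

{"fn": "move_arm", "kwargs": {"deltas": [-1,0,0,-0.03,0,-1,0,0,-0.07,0,-1,0,0,-0.11,0,-1,0,0,-0.15,0,-1,0,0,-0.18,0,-1,0,0,-0.18,0]}}

```text
t: 10.25
tool_pos: [0.4803, -0.2841, 0.2548]
tool_rot: [-0.63, 3.054, -0.024]
contact_force: [0.7, -0.4, 0.3]
opening: 0.0369
```

```bash
python3 where.py "(.047,-.028,.25)"
```

```text
t 10.25 tcp in carton [0.2616 0.2208] z 0.2548 yaw 113.30878907846169 open 0.036867903040845536 [ 0.7 -0.4  0.3]
to go, tool axes [-0.2152  0.2483  0.0042]
```

{"fn": "move_arm", "kwargs": {"deltas": [-1,-0.025,0.03,0,0,-1,-0.055,0.065,0,0,-1,-0.085,0.1,0,0,-1,-0.115,0.135,0,0,-1,-0.145,0.17,0,0,-1,-0.175,0.205,0,0,-1,-0.205,0.235,0,0,-1,-0.215,0.248,0,0,-1,-0.215,0.248,0,0,-1,-0.215,0.248,0,0]}}

```text
t: 11.25
tool_pos: [0.579, 0.0282, 0.2528]
tool_rot: [-0.631, 3.056, -0.024]
contact_force: [-0.8, -0.7, -1.2]
opening: 0.0369
```

```bash
python3 where.py "(.047,-.028,.12)"
python3 - <<'E'
from h import *
import pickle
o=get_obs();im=get_image("wrist");save(im,"pics/i.png",k=1.42);np.save("w4.npy",im);pickle.dump(o,open("w4.pkl","wb"));print(R.from_rotvec(o["tool_rot"]).as_matrix()[:,2])
E
```

```text
t 11.25 tcp in carton [ 0.048  -0.0275] z 0.2528 yaw 113.31635346465865 open 0.036873961133635974 [-0.8 -0.7 -1.2]
to go, tool axes [0.0013 0.0031 0.1328]
[ 0.02369665 -0.01073073 -0.9996616 ]
```

View pics/i.png

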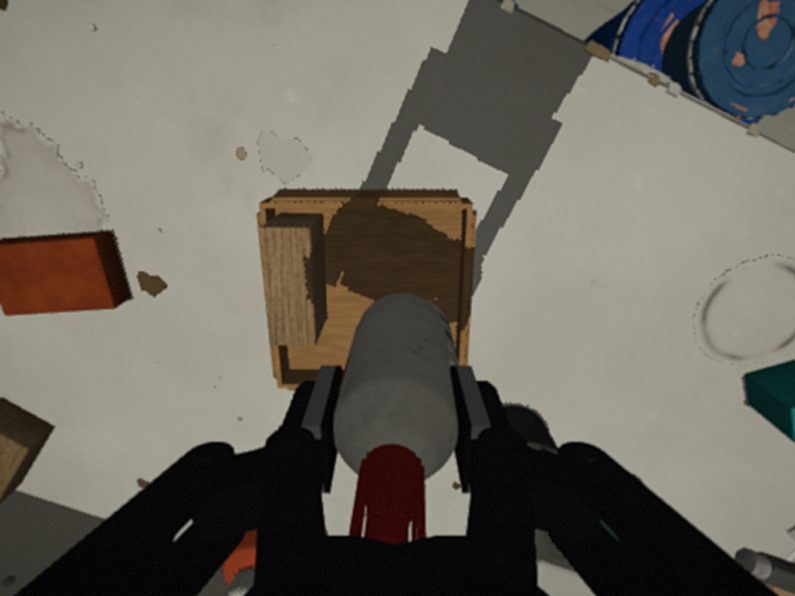

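The block stands in the carton along its wall, top face at x 262–325, y 220–345. The bottle is held upright, and I lower it.

{"fn": "move_arm", "kwargs": {"deltas": [-1,0.001,0.002,0.03,0,-1,0.001,0.002,0.065,0,-1,0.001,0.003,0.1,0,-1,0.001,0.003,0.13,0,-1,0.001,0.003,0.155,0,-1,0.001,0.003,0.168,0,-1,0.001,0.003,0.172,0,-1,0.001,0.003,0.172,0,-1,0.001,0.003,0.172,0]}}

```text
t: 12.2
tool_pos: [0.5823, 0.0278, 0.0829]
tool_rot: [-0.628, 3.053, -0.025]
contact_force: [0.2, 1.5, -0.4]
opening: 0.0368
```

```bash
python3 where.py "(.047,-.028,.073)"
```

```text
t 12.2 tcp in carton [ 0.0451 -0.0258] z 0.0829 yaw 113.22626309035967 open 0.03683267201137465 [ 0.2  1.5 -0.4]
to go, tool axes [0.0021 0.0024 0.0098]
```

{"fn": "move_arm", "kwargs": {"deltas": [-1,0.002,0.002,0.005,0,-1,0.002,0.002,0.009,0,-1,0.002,0.002,0.0115,0,-1,0.002,0.002,0.0115,0,-1,0.002,0.002,0.0115,0]}}

```text
t: 12.7
tool_pos: [0.5808, 0.029, 0.0727]
tool_rot: [-0.628, 3.052, -0.025]
contact_force: [-1.2, 1.4, 5.5]
opening: 0.0368
```

```bash
python3 where.py "(.047,-.028,.0725)"
```

```text
t 12.7 tcp in carton [ 0.046  -0.0275] z 0.0727 yaw 113.23380516354769 open 0.03675116827536413 [-1.2  1.4  5.5]
to go, tool axes [0.001  0.0005 0.0002]
```

{"fn": "move_arm", "kwargs": {"deltas": [0.3,0,0,0,0,0.6,0,0,0,0,0.6,0,0,0,0,0.6,0,0,0,0,0.6,0,0,-0.02,0,0.6,0,0,-0.05,0,0.6,0,0,-0.09,0,0.6,0,0,-0.13,0,0.6,0,0,-0.17,0,0.6,0,0,-0.2,0]}}

```text
t: 13.7
tool_pos: [0.5755, 0.0311, 0.2757]
tool_rot: [-0.627, 3.049, -0.027]
contact_force: [0.7, 0.6, 0.6]
opening: 0.0686
```

{"fn": "move_arm", "kwargs": {"deltas": [1,-0.04,0,-0.01,0,1,-0.08,0,-0.01,0,1,-0.11,0,-0.01,0,1,-0.11,0,-0.01,0,1,-0.11,0,-0.01,0]}}

```text
t: 14.2
tool_pos: [0.676, 0.0747, 0.2874]
tool_rot: [-0.628, 3.051, -0.026]
contact_force: [0.1, 0.1, -0.6]
opening: 0.0856
```

Run:
```python
from h import *
o=get_obs();a=get_image("wrist");b=get_image("side");print(o["t"],o["tool_pos"],o["contact_force"])
z=np.zeros((590,800,3),np.uint8)
z[:300,:400]=cv2.resize(a,(400,300),interpolation=cv2.INTER_AREA)
c=cv2.resize(a[20:200,180:400],None,fx=1.8,fy=1.8,interpolation=cv2.INTER_CUBIC);z[:324,400:796]=c
d=cv2.resize(b[165:245,250:350],None,fx=3.2,fy=3.2,interpolation=cv2.INTER_CUBIC);z[330:586,:320]=d
e=get_image("scene")[165:265,255:365];e=cv2.resize(e,None,fx=2.55,fy=2.55,interpolation=cv2.INTER_CUBIC);z[330:585,400:400+e.shape[1]]=e[:255]
cv2.imwrite("pics/j.png",z[:,:,::-1])
```

```text
14.2 [0.67597385 0.07467929 0.2873991 ] [ 0.0764851   0.06568293 -0.57281821]
```

View pics/j.png

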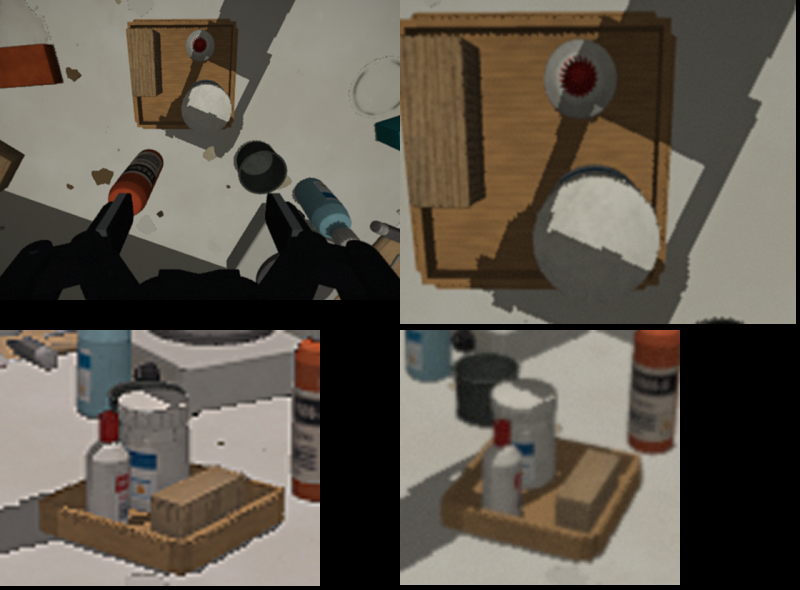

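All three views show the block on its long narrow edge along the left wall, and the jar and bottle upright. The robot is clear of everything.

```bash
python3 -c "
from station import order;print(order.finish_job())"
```

```text
the job is handed in; nothing more can be done
None
```

The wooden block and the red-capped glue bottle are in the carton beside the jar, and I handed the job in at about 14.3 s of the 61 s allowed.

- **Block:** I gripped it across its 35 mm thickness and set it on its long narrow edge along the wall opposite the jar. It met the carton floor at about 5 N, at the expected height.
- **Bottle:** I set it upright in the free corner next to the block. It met the floor at about 5.5 N, also at the expected height.
- **Last checks:** The wrist, side and scene pictures show the block on edge and the bottle and jar upright, all inside the walls. The jar was not knocked over. The gripper was open and well clear, and the contact force was about 0.6 N or less.
- **Disagreements:** The scene and side cameras differed by about 1 cm on the block's position, so I used the closer wrist views for grasping and placing. The tool also drifted to a tilt of about 1.5° during the bottle move, with no visible effect.

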